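# Open the combination padlock on the instrument box and hold it out

### The job

Turn the brass padlock's dial clockwise, through its clicks, until its white line points to the red mark, then pull the lock gently, never forcing it, so that the shackle slides open, and unhook it from the stud on the blue box. Finish still holding the opened lock in the gripper, steady and level with its dial up, over the yellow-bordered mat and at least 12 cm above the table, touching nothing else; leave everything else where it is.

Things in the scene. Friction and masses are not known exactly. Their poses are not given: they have to be found in the camera images.
- lock: Brass combination padlock lying loose and flat on the blue box, dial up, 0.75 kg. Body 66 mm long (x -31 to +35 mm), 56 mm wide (y +-28), 30 mm thick (z 0 to 30). Origin: underside, below the dial's axis; x points to the shackle, z up. Held only by the shackle round the stud. The long sides, 56 mm apart, are free to be gripped from above.
- dial (a joint): Dial angle, rad, counterclockwise from above, about lock z at the lock's origin. 0 = opening notch: white line points to the red mark (lock -x); only there is the shackle free. Starts 1 to 3 notches counterclockwise, so turn it clockwise. Clicks every 0.524 rad (30 deg, dots); 0.03 N m takes it over, then it centres itself. One notch lies beyond 0; stops at -0.75 and 1.8.
- dial_grip (a point): On the dial's axis, 56 mm above the lock's underside. Black grip bar 14 mm wide, 38 mm long, spanning 36 to 66 mm above the underside, on a disc 40 mm across (30 to 36 mm). Axes turn with the dial: the bar lies along this x, the white line from the axis to its -x end; at joint value 0 parallel to lock x.
- shackle (a joint): How far the shackle is drawn out of the lock, m: 0 shut, 0.026 fully open (stop). It slides along lock +x with about 2 N of friction and stays where left; locked, it gives about 3 mm. Draw it by pulling the lock's body along lock -x: the stud holds back the shackle's bow (up to 10 mm of slack first).
- crown (a point): Middle of the bow's bar. Shackle: U of 8 mm round bar, 12 mm above the lock's underside (axis), legs at lock y = +15 and -15 mm; shut, the bow's axis is at lock x = 57 mm. The short leg is at +y: 4 mm deep in the body when shut; fully open its tip stands at lock x = 57, a 22 mm gap from the body's face (x = 35). The -y leg stays in.
- stud (a point): Foot of the hasp stud, on the lid's pad: fixed upright pin 8 mm in diameter, head 28 mm across at 33 to 38 mm above this point. The shackle encloses it and cannot lift over the head. Once open: push the lock back until the stud is at lock x = 46 mm (in the gap), move the lock 45 mm or more towards lock -y so that the stud leaves by the gap, then lift.
- box: Blue steel box, fixed, 266 x 286 mm, lid top 90 mm above its origin (underside centre, on the table); stud at box x = +40 mm, y = 0. The lock lies on a black rubber pad 2 mm thick, 110 x 170 mm, on the lid, which grips it against turning.
- mat: Black square hand-over mat with a yellow border, 150 x 150 x 4 mm, fixed flat on the table; origin under its centre.
- tray: Grey parts tray 130 x 150 x 40 mm with bolts in it, fixed; it and the mat lie on either side of the box, in either order.
- tape: yellow tape roll, ring 60 mm across, 19 mm high, on the box lid; origin under its centre; leave it
- nut: square steel nut 34 x 30 x 16 mm on the box lid; origin under its centre; leave it
- oil: white oil bottle, 60 mm across, 160 mm tall, red cap; leave it
- driver: orange-handled screwdriver lying down; leave it
- spanner: steel spanner lying down; leave it
- keylock: another, small dark padlock without a dial, body 40 x 50 x 22 mm, lying on the table; not the one meant; leave it
- collar: dark steel collar, ring 70 mm across, 30 mm high; leave it
Not all that is in view belongs to the job. What is meant by the lock is not green, and is the larger of those in its own colour. There is more than one size of the mat; the job needs the largest.

How it is judged:
By the outcome, as a careful person would: the job done as asked, in the order asked, and still so for the second after the job is handed in, while the arm keeps its last pose, push and grip.
It also fails if it takes over 61 s, if anything falls off the work surface, if the arm or the gripper's body presses on something with over 40 N, if the wrist force passes 120 N, or if a joint passes its speed limit or range.

### The arm

A 6-joint arm with a two-finger parallel gripper is mounted at the origin on the work surface. World frame = base frame: x ahead of the robot, y to its left, z up, the work surface at z = 0. Lengths are in m, angles in rad, forces in N, time in s.
With the tool pointing down it reaches from about 0.35 to 0.975 m from the base axis. Payload 4.9 kg.
Tool frame: the origin (TCP) lies on the centre line of the jaws, within the pads' length; the fingertips stand manip.tip_reach ahead of it and the grasp point (between the pads) is the TCP (manip.tip_reach is the distance from the TCP to the fingertips, in m); z points along the fingers, y is the line along which they close (so a half turn about z gives the same grasp; the last joint's range is limited). The gripper opens to 85 mm and grips with 20 to 120 N. Pads are 22 mm wide; open, the fingers measure 114 mm over their backs; the gripper's body (76 mm by 85 mm) begins 54 mm behind the grasp point. The pads swing forward as they close: fully open they stand 13 mm farther back than shut.
Start: joints at [1.191, 0.053, 1.613, -0, 1.476, -0.119], TCP at [0.161, 0.604, 0.25] pointing down, gripper open.
Joint ranges: [-3.01, 3.01], [-1.01, 2.22], [0.06, 2.58], [-1.02, 4.17], [0.09, 2.62], [-3.14, 3.14]. Speed limits (rad/s): [2.57, 2.57, 3.14, 3.14, 3.14, 3.14].

### API

Orientations are given as a unit quaternion [w, x, y, z].
In Python, from plant import manip gives the robot as it stands. The module is installed in compiled form; this text tells all that it offers.
- The arm moves only by the tool move_arm, never from a script. Its argument "rows" is a list of rows, each a list of 7 numbers: the shift along the tool's x, y, z in cm, then the turn, a rotation vector about the tool's x, y, z in degrees, then the opening, from -1 (shut) to 1 (fully open). In form: [[tx, ty, tz, ax, ay, az, jaw], ...]. A call has 1 to 20 rows; each row shifts and turns the commanded pose from where the row before left it, along the tool's axes as they then stand; what a row does not reach is not made up. A row lasts 1/12 s, in which the tool goes at most 41.7 mm and 7.16 degrees, less where a joint would pass 70% of its speed; a pose out of reach is approached as far as the arm can. A call is refused whole if a number of a shift passes 4.17 or a number of a turn 7.16, either way. A call with a gripper value outside its range is refused whole. The fingers move at their own pace and stop on an object; the grip force is fixed at half the most. Time passes only in rows, so rows that do not move let the fingers close. It gives the time, the measured TCP pose, the force, the opening and the grip force at its end, in the units of the state.
- manip.state(): the state, without advancing time (a new reading comes with each control period).
- manip.grab_frame(name): name is "side" or "top" or "wrist"; returns a dict with "img" (420x560x3 uint8, blue, green, red), "mtx" (3x3 intrinsics, pixels), "k1" (the pictures are not rectified: a ray, as slopes to the right and down, at radius r is drawn at 1 + k1 r^2 times it, then the intrinsics apply), "R" (3x3) and "t" (3): a world point X has camera coordinates R X + t. Camera axes: x right, y down, z forward; pixel columns grow to the right and rows downward; lengths in m; the calibration is good to about 2 mm. A picture is of the moment at which its call begins. There is no depth.
- manip.job_done(): hands the job in; it is judged then, once.
The state is a dict: "time": time; "joint_pos": joint angles; "joint_vel": joint speeds; "joint_efforts": joint torques, N m; "tool_pos": TCP position; "tool_rot": TCP orientation; "contact_force": force on the tool from outside, world axes, zero at the start; "ft_torque": the same for the moment, N m; "gripper_width": opening from 0.0 (shut) to 1.0 (fully open); "grasp_force": force on a finger pad.
Only numpy, scipy, OpenCV 4.12 (cv2) and the standard library are available. Lean on these libraries where they do the work, as an engineer would, in place of code of your own. Each camera call takes 0.05 s, during which the arm holds its last target. There are 200 camera calls.

## Working session

There is one attempt and no reset: what is moved stays moved. The work goes in short steps, Python scripts to look and compute and a tool call to move; the robot and the scene stay as the last step left them, time stands still between calls to the robot, and variables do not carry over. Pictures are saved under pics/ and viewed, at most 10 in all, crops included, and the job is handed in when it is done.

Besides the shell and the picture viewer there is one more tool, called after "Emit:" as name(argument=value, ...) on one line, values as JSON. move_arm: Moves the arm, as the interface text tells. Its arguments: {"type":"object","properties":{"rows":{"type":"array","items":{"type":"array","items":{"type":"number"}}}},"required":["rows"]}

```bash
mkdir -p pics
cat > h.py <<'E'
import numpy as np, cv2, pickle
from plant import manip
def grab(n,fn=None):
    f=manip.grab_frame(n)
    if fn: cv2.imwrite('pics/'+fn+'.png',f['img']); pickle.dump(f,open('pics/'+fn+'.pkl','wb'))
    return f
def load(fn): return pickle.load(open('pics/'+fn+'.pkl','rb'))
def ray(f,u,v):
    K=np.array(f['mtx']); d=np.array([(u-K[0,2])/K[0,0],(v-K[1,2])/K[1,1]])
    s=d.copy()
    for _ in range(30): s=d/(1+f['k1']*(s@s))
    R=np.array(f['R']); t=np.array(f['t'])
    return -R.T@t, R.T@np.array([s[0],s[1],1])
def atz(f,u,v,z):
    c,d=ray(f,u,v); return c+d*(z-c[2])/d[2]
def proj(f,X):
    p=np.array(f['R'])@np.array(X)+np.array(f['t']); s=p[:2]/p[2]; s=s*(1+f['k1']*(s@s))
    K=np.array(f['mtx']); return np.array([K[0,0]*s[0]+K[0,2],K[1,1]*s[1]+K[1,2]])
E
python3 - <<'E'
from h import *
a=grab('top','top0');b=grab('side','side0')
for f in(a,b): print(np.array(f['mtx']).round(1).tolist(),f['k1'],(-np.array(f['R']).T@np.array(f['t'])).round(3))
cv2.imwrite('pics/top0b.png',cv2.resize(a['img'],(800,600),interpolation=cv2.INTER_CUBIC))
s=manip.state();print(s,manip.tip_reach)
E
```

```text
[[391.4, 0.0, 273.4], [0.0, 391.4, 211.1], [0.0, 0.0, 1.0]] 0.029654632742487013 [0.404 0.071 1.143]
[[503.6, 0.0, 286.9], [0.0, 503.6, 212.2], [0.0, 0.0, 1.0]] -0.17926882392821206 [-0.002  1.07   1.061]
{'time': 0.1, 'joint_pos': array([ 1.19097833e+00,  5.33079648e-02,  1.61414382e+00,  2.47686395e-05,
        1.47602489e+00, -1.18966794e-01]), 'joint_vel': array([-0.00178645, -0.00075566, -0.00203487,  0.00119106,  0.00110642,
       -0.00085654]), 'joint_efforts': array([ 2.27516462e-04, -3.94902313e+01, -3.71364641e+01, -1.72027403e-04,
        3.87589331e-03,  1.07532568e-05]), 'tool_pos': array([0.16096533, 0.60336945, 0.24918301]), 'tool_rot': array([-2.44448737e-04,  1.30057257e-01,  9.91506038e-01, -9.09824378e-04]), 'contact_force': array([-0.33716736, -0.45524084, -0.42504374]), 'ft_torque': array([-0.00798844,  0.03721226,  0.06981887]), 'grasp_force': 0.0, 'gripper_width': 0.9993405404824433} 0.019
```

View pics/top0b.png

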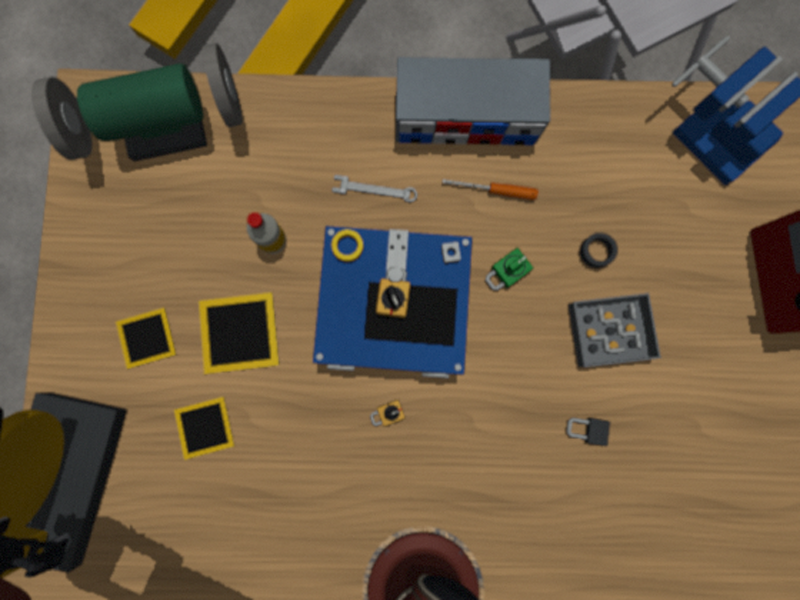

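View pics/side0.png

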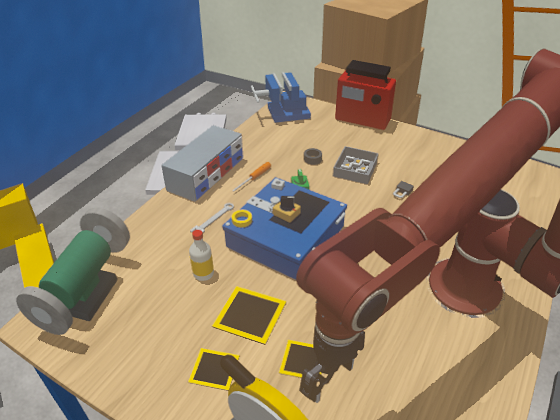

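The top view shows the brass lock at about (393,297) on the enlarged picture, with the shackle up (+x) round the stud. The largest mat is at (238,333), with the oil bottle at (265,232) between them. The side view agrees. Next I enlarge the lock.

Run:
```python
from h import *
f=load('top0');g=load('side0')
A=cv2.resize(f['img'][165:245,245:325],(480,480),interpolation=cv2.INTER_CUBIC)
B=cv2.resize(g['img'][180:240,260:320],(320,320),interpolation=cv2.INTER_CUBIC)
C=np.zeros((480,800,3),np.uint8);C[:,:480]=A;C[:320,480:]=B
cv2.imwrite('pics/crop1.png',C)
k=1/1.4286
for n,u,v,z in [('box1',325,228,.09),('box2',472,235,.09),('box3',463,375,.09),('box4',314,365,.09),('lockbody',393,297,.12),('dialtop',392,297,.158),('mat',238,333,.004),('m1',200,300,.004),('m2',273,294,.004),('m3',278,366,.004),('m4',204,372,.004),('oilcap',255,220,.16),('stud',396,272,.13)]:
    print(n,atz(f,u*k,v*k,z).round(4))
```

```text
box1 [0.6846 0.2009 0.09  ]
box2 [ 0.676 -0.083  0.09 ]
box3 [ 0.408 -0.066  0.09 ]
box4 [0.4214 0.2126 0.09  ]
lockbody [0.5482 0.0673 0.12  ]
dialtop [0.5428 0.0692 0.158 ]
mat [0.4848 0.3808 0.004 ]
m1 [0.5511 0.4618 0.004 ]
m2 [0.5663 0.3135 0.004 ]
m3 [0.4196 0.2966 0.004 ]
m4 [0.4052 0.4445 0.004 ]
oilcap [0.6782 0.3187 0.16  ]
stud [0.5934 0.0626 0.13  ]
```

View pics/crop1.png

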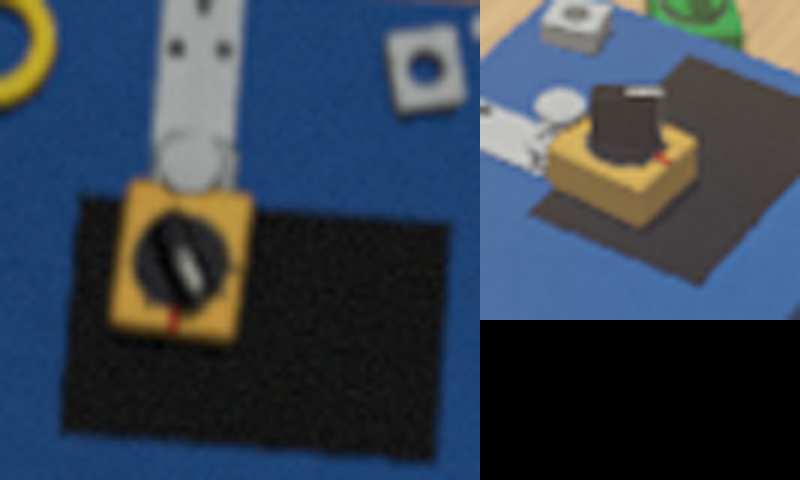

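The crop shows the lock body's top corners at crop pixels (130,182), (254,193), (237,345) and (108,328), the red mark at (175,315), and the white line pointing lower right. That is about 30° counterclockwise, so one notch. The shackle points +x.

```bash
cat >> h.py <<'E'
def yawof(v): return np.degrees(np.arctan2(v[1],v[0]))
def delta(P,yaw):
    "tool-frame shift (cm) and rot about tool z (deg) to reach P with the closing axis (tool y) at yaw deg, pointing down"
    from scipy.spatial.transform import Rotation as Ro
    s=manip.state();q=s['tool_rot'];R=Ro.from_quat([q[1],q[2],q[3],q[0]]).as_matrix()
    d=R.T@(np.array(P)-s['tool_pos'])*100
    y=np.radians(yaw);T=np.array([[np.sin(y),np.cos(y),0],[-np.cos(y),np.sin(y),0],[0,0,-1]])
    rv=Ro.from_matrix(R.T@T).as_rotvec(degrees=True)
    print('pos',s['tool_pos'].round(4),'yaw',yawof(R[:,1]).round(2),'-> shift cm',d.round(2),'rot deg',rv.round(2),'F',s['contact_force'].round(1),'t',round(s['time'],2))
    return d,rv
E
python3 - <<'E'
from h import *
f=load('top0')
P=[atz(f,245+u/6,165+v/6,.122) for u,v in [(130,182),(254,193),(237,345),(108,328)]]
for p in P: print(p.round(4))
e=lambda i,j:P[i]-P[j]
print('len',[np.linalg.norm(e(*k)).round(4) for k in[(0,3),(1,2),(0,1),(3,2)]],'yaw',yawof(e(0,3)),yawof(e(1,2)),yawof(e(0,1))-90,yawof(e(3,2))-90)
c=np.mean(P,0);print('centre',c)
a,b=[atz(f,245+u/6,165+v/6,.158) for u,v in[(172,243),(200,290)]];print('line yaw',yawof(b-a))
print('stud',atz(f,245+190/6,165+160/6,.13), 'disc',atz(f,245+182/6,165+260/6,.128))
delta([.545,.0675,.27],116)
E
```

```text
[0.5811 0.0902 0.122 ]
[0.5772 0.0355 0.122 ]
[0.5098 0.042  0.122 ]
[0.5162 0.0985 0.122 ]
len [np.float64(0.0654), np.float64(0.0677), np.float64(0.0549), np.float64(0.0569)] yaw -7.2771891367742105 -5.514671998365473 -4.077093513655299 -6.4896471074157205
centre [0.54606543 0.0665157  0.122     ]
line yaw -148.4365514556349
stud [0.58996666 0.06395618 0.13      ] disc [0.5459691  0.06667143 0.128     ]Traceback (most recent call last):
  File "<stdin>", line 10, in <module>
  File "h.py", line 26, in delta
    rv=Ro.from_matrix(R.T@T).as_rotvec(degrees=True)
       ~~~~~~~~~~~~~~^^^^^^^
  File "scipy/spatial/transform/_rotation.pyx", line 1143, in scipy.spatial.transform._rotation.Rotation.from_matrix
ValueError: Non-positive determinant (left-handed or null coordinate frame) in rotation matrix 0: [[-7.55329580e-01  6.55345073e-01 -2.48086272e-04]
 [ 6.55343600e-01  7.55328589e-01  1.86777739e-03]
 [-1.41142536e-03 -1.24820576e-03  9.99998225e-01]].
```

```bash
sed -i 's/\[\[np.sin(y),np.cos(y),0\],\[-np.cos(y),np.sin(y),0\]/[[-np.sin(y),np.cos(y),0],[np.cos(y),np.sin(y),0]/' h.py
python3 -c "
from h import *
delta([.545,.0670,.27],116)"
```

```text
pos [0.161  0.6034 0.2492] yaw 75.05 -> shift cm [-50.94 -41.92  -2.02] rot deg [ -0.1   -0.05 -40.95] F [-0.3 -0.5 -0.4] t 0.1
```

Emit:
move_arm(rows=[[-1.5,-1.2,-0.2,0,0,-1,1],[-2.5,-2.1,-0.2,0,0,0,1],[-2.5,-2.1,-0.2,0,0,0,1],[-2.5,-2.1,-0.2,0,0,0,1],[-2.5,-2.1,-0.2,0,0,0,1],[-2.5,-2.1,-0.2,0,0,0,1],[-2.5,-2.1,-0.2,0,0,0,1],[-2.5,-2.1,-0.2,0,0,0,1],[-2.5,-2.1,-0.2,0,0,0,1],[-2.5,-2.1,-0.2,0,0,0,1],[-2.5,-2.1,0,0,0,0,1],[-2.5,-2.1,0,0,0,0,1],[-2.5,-2.1,0,0,0,0,1],[-2.5,-2.1,0,0,0,0,1],[-2.5,-2.1,0,0,0,0,1],[-2.5,-2.1,0,0,0,0,1],[-2.5,-2.1,0,0,0,0,1],[-2.5,-2.1,0,0,0,0,1],[-2.5,-2.1,0,0,0,0,1],[-2,-1.5,0,0,0,0,1]])

```text
time: 1.77
tool_pos: [0.5347, 0.0915, 0.2697]
tool_rot: [-0.0, 0.122, 0.993, -0.0]
contact_force: [0.5, 0.5, 0.6]
gripper_width: 0.999
grasp_force: 0.0
```

Emit:
move_arm(rows=[[0,0,0,0,0,-5,1],[0,0,0,0,0,-7,1],[0,0,0,0,0,-7,1],[0,0,0,0,0,-7,1],[0,0,0,0,0,-7,1],[0,0,0,0,0,-5,1],[0,0,0,0,0,0,1],[0,0,0,0,0,0,1]])

```text
time: 2.43
tool_pos: [0.5338, 0.0937, 0.2698]
tool_rot: [-0.0, -0.207, 0.978, 0.0]
contact_force: [-0.2, 1.5, 0.8]
gripper_width: 0.999
grasp_force: 0.0
```

```bash
python3 -c "
from h import *
delta([.545,.0670,.27],116)
f=grab('wrist','w1');cv2.imwrite('pics/w1b.png',cv2.resize(f['img'],(800,600),interpolation=cv2.INTER_CUBIC))
print((-np.array(f['R']).T@np.array(f['t'])).round(3),proj(f,[.545,.067,.122]))"
```

```text
pos [0.5338 0.0937 0.2698] yaw 113.93 -> shift cm [ 0.06 -2.9  -0.02] rot deg [ 0.02 -0.04 -2.07] F [-0.2  1.5  0.8] t 2.43
[0.459 0.062 0.394] [248.10840081 206.70169496]
```

View pics/w1b.png

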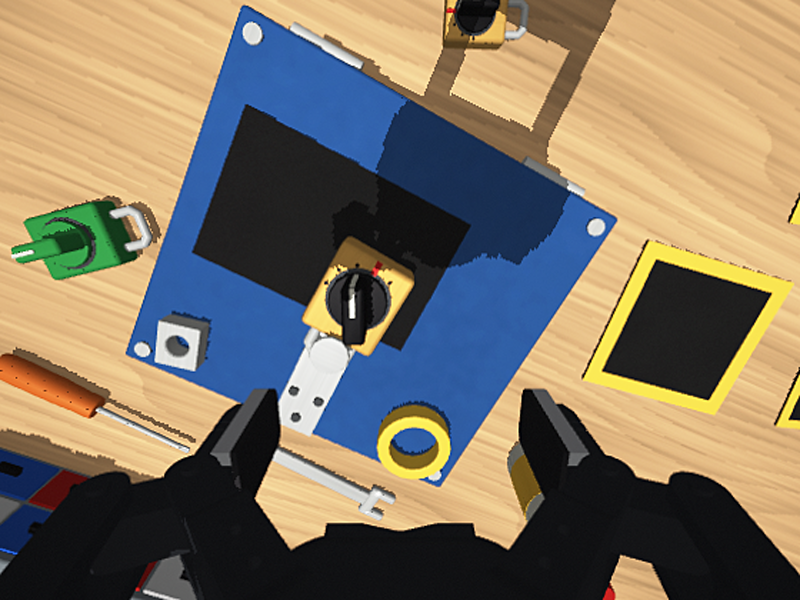

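The wrist view shows the lock body's top corners at about (346,237), (414,263), (372,356) and (303,324), the red mark at (378,267), the stud head at (328,351), and the white line from about (353,318) to (349,285).

Run:
```python
from h import *
f=load('w1');k=1/1.4286
P=[atz(f,u*k,v*k,.122) for u,v in [(346,237),(414,263),(372,356),(303,324)]]
e=lambda i,j:P[i]-P[j]
print(np.mean(P,0),[np.linalg.norm(e(*j)).round(4) for j in[(0,3),(1,2),(0,1),(3,2)]],[yawof(e(*j)).round(1) for j in[(3,0),(2,1),(0,1),(3,2)]])
a,b=[atz(f,u*k,v*k,.158) for u,v in[(353,318),(349,285)]];print('line yaw',yawof(b-a),a,b)
print('disc',atz(f,358*k,300*k,.128),'stud',atz(f,328*k,351*k,.13))
c=f['img'][145:265,200:305]
cv2.imwrite('pics/w1c.png',cv2.resize(c,None,fx=5,fy=5,interpolation=cv2.INTER_CUBIC))
```

```text
[0.54486576 0.06984522 0.122     ] [np.float64(0.0681), np.float64(0.0732), np.float64(0.0474), np.float64(0.0531)] [np.float64(-4.2), np.float64(0.6), np.float64(-87.1), np.float64(-93.2)]
line yaw -151.44271794129727 [0.54712412 0.07084741 0.158     ] [0.5291459  0.06106275 0.158     ]
disc [0.54517056 0.07026795 0.128     ] stud [0.58683988 0.0652693  0.13      ]
```

View pics/w1c.png

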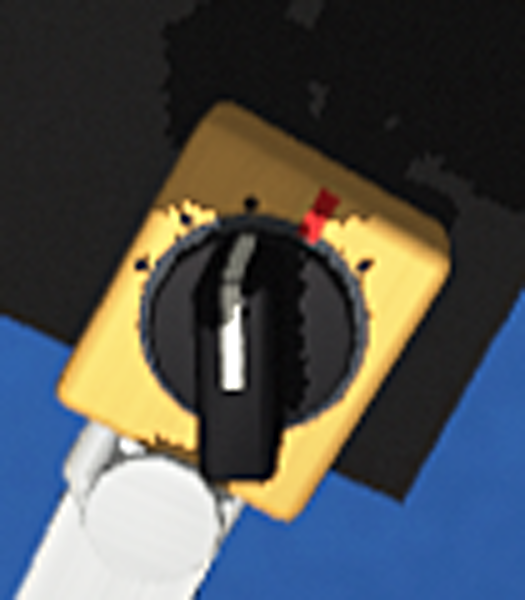

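The line points to the first dot beside the red mark, so the dial is at +30°, one notch. In the crop, the disc centre is at (255,320), the bar top's centre (232,388), and the stud head (150,517).

Run:
```python
from h import *
f=load('w1');g=lambda u,v,z:atz(f,200+u/5,145+v/5,z)
print('disc',g(255,320,.128),'axis top',g(234,387,.158),'stud',g(150,517,.13),'red',g(313,235,.122))
P=[g(u,v,.122) for u,v in [(225,100),(452,250),(288,522),(58,398)]]
e=lambda i,j:P[i]-P[j]
print(np.mean(P,0),[np.linalg.norm(e(*j)).round(4) for j in[(0,3),(1,2),(0,1),(3,2)]],[yawof(e(*j)).round(1) for j in[(3,0),(2,1),(0,1),(3,2)]])
L=g(278,475,.158)-g(270,300,.158);print('bar right edge yaw',yawof(L))
delta([.5455,.068,.152],115)
```

```text
disc [0.5440994  0.07024463 0.128     ] axis top [0.54706219 0.07055073 0.158     ] stud [0.58939053 0.06667295 0.13      ] red [0.52586957 0.0741105  0.122     ]
[0.54660229 0.07066146 0.122     ] [np.float64(0.0683), np.float64(0.0656), np.float64(0.051), np.float64(0.0522)] [np.float64(-6.9), np.float64(-5.9), np.float64(-100.0), np.float64(-96.9)]
bar right edge yaw 24.971034070942377
pos [0.5338 0.0937 0.27  ] yaw 113.93 -> shift cm [-0.03 -2.83 11.8 ] rot deg [ 0.01 -0.03 -1.07] F [-0.6  0.1 -0.1] t 2.48
```

Emit:
move_arm(rows=[[0,-1,0,0,0,0,1],[0,-1.2,0,0,0,-0.6,1],[-0.07,-0.5,1,0,0,0,1],[0,0,2,0,0,0,1],[0,0,2,0,0,0,1],[0,0,2,0,0,0,1],[0,0,1.6,0,0,0,1],[0,0,1.2,0,0,0,1],[0,0,1,0,0,0,1],[0,0,0.6,0,0,0,1],[0,0,0.4,0,0,0,1],[0,0,0,0,0,0,1],[0,0,0,0,0,0,1]])

```text
time: 3.57
tool_pos: [0.5462, 0.0694, 0.1529]
tool_rot: [0.001, -0.213, 0.977, -0.0]
contact_force: [-0.3, 0.1, -0.3]
gripper_width: 1.002
grasp_force: 0.0
```

```bash
python3 -c "
from h import *
delta([.5455,.069,.152],114.5)
f=grab('wrist','w2');g=grab('side','s2')
C=np.hstack([cv2.resize(f['img'],(460,345)),cv2.resize(g['img'][140:260,220:340],(340,345),interpolation=cv2.INTER_CUBIC)]);cv2.imwrite('pics/w2b.png',C)"
```

```text
pos [0.5462 0.0694 0.1529] yaw 114.65 -> shift cm [ 0.08 -0.01  0.09] rot deg [-0.03  0.06  0.15] F [-0.3  0.1 -0.3] t 3.57
```

View pics/w2b.png

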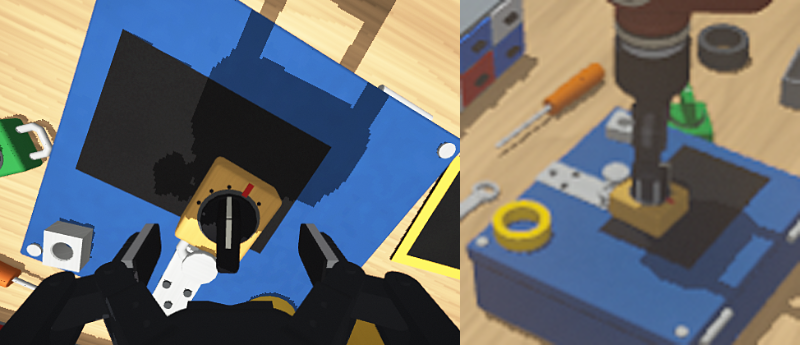

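The bar at (228,235) sits midway between the pads and aligned with them, so I close the jaws.

Emit:
move_arm(rows=[[0,0,0,0,0,0,0.2],[0,0,0,0,0,0,0],[0,0,0,0,0,0,-0.2],[0,0,0,0,0,0,-0.4],[0,0,0,0,0,0,-0.5],[0,0,0,0,0,0,-0.6],[0,0,0,0,0,0,-0.7],[0,0,0,0,0,0,-0.8],[0,0,0,0,0,0,-1],[0,0,0,0,0,0,-1],[0,0,0,0,0,0,-1],[0,0,0,0,0,0,-1]])

```text
time: 4.67
tool_pos: [0.5462, 0.0688, 0.1527]
tool_rot: [0.001, -0.213, 0.977, -0.001]
contact_force: [3.4, -3.3, -0.3]
gripper_width: 0.153
grasp_force: 60.5
```

Emit:
move_arm(rows=[[0,0,0,0,0,2,-1],[0,0,0,0,0,3,-1],[0,0,0,0,0,4,-1],[0,0,0,0,0,4,-1],[0,0,0,0,0,4,-1],[0,0,0,0,0,4,-1],[0,0,0,0,0,4,-1],[0,0,0,0,0,3,-1],[0,0,0,0,0,2.5,-1],[0,0,0,0,0,0,-1],[0,0,0,0,0,0,-1],[0,0,0,0,0,0,-1]])

```text
time: 5.67
tool_pos: [0.5461, 0.0694, 0.1526]
tool_rot: [0.001, 0.051, 0.999, 0.0]
contact_force: [3.5, -2.4, -0.2]
gripper_width: 0.151
grasp_force: 60.5
```

```bash
python3 -c "
from h import *
delta([.5455,.069,.152],84)
print(manip.state()['ft_torque'])"
```

```text
pos [0.5461 0.0694 0.1526] yaw 84.21 -> shift cm [ 0.06 -0.05  0.06] rot deg [0.02 0.07 0.21] F [ 3.5 -2.4 -0.2] t 5.67
[-0.26368855 -0.69674867 -0.03770704]
```

Emit:
move_arm(rows=[[0,0,0,0,0,0,-0.4],[0,0,0,0,0,0,0],[0,0,0,0,0,0,0.5],[0,0,0,0,0,0,1],[0,0,0,0,0,0,1],[0,0,0,0,0,0,1],[0,0,0,0,0,0,1],[0,0,-1,0,0,0,1],[0,0,-2,0,0,0,1],[0,0,-2,0,0,0,1],[0,0,-2,0,0,0,1],[0,0,-1,0,0,0,1],[0,0,0,0,0,0,1],[0,0,0,0,0,0,1]])

```text
time: 6.83
tool_pos: [0.5459, 0.0694, 0.2329]
tool_rot: [0.001, 0.051, 0.999, 0.0]
contact_force: [-1.1, 0.3, -0.5]
gripper_width: 1.001
grasp_force: 0.0
```

```bash
python3 -c "
from h import *
delta([.5455,.069,.132],84)
f=grab('wrist','w3');p=proj(f,[.5455,.069,.13]).astype(int);print(p)
x,y=p[0]-70,p[1]-60
print(x,y);cv2.imwrite('pics/w3c.png',cv2.resize(f['img'][y:y+120,x:x+140],None,fx=5,fy=5,interpolation=cv2.INTER_CUBIC))"
```

```text
pos [0.5459 0.0694 0.2329] yaw 84.16 -> shift cm [ 0.05 -0.04 10.09] rot deg [0.01 0.07 0.16] F [-1.1  0.3 -0.5] t 6.83
[277 222]
207 162
```

View pics/w3c.png

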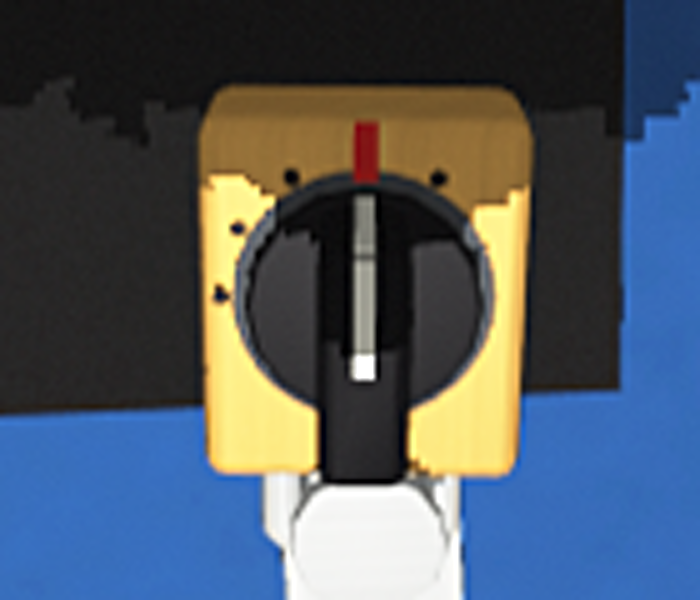

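The white line now points exactly at the red mark: the line is at column 365 and the mark is centred at column 366. Next I grip the body's long sides.

Emit:
move_arm(rows=[[0,0,1.5,0,0,0,1],[0,0,2,0,0,0,1],[0,0,2,0,0,0,1],[0,0,2,0,0,0,1],[0,0,1.5,0,0,0,1],[0,0,1,0,0,0,1],[0,0,0.8,0,0,0,1],[0,0,0.6,0,0,0,1],[0,0,0.5,0,0,0,1],[0,0,0.4,0,0,0,1],[0,0,0,0,0,0,1],[0,0,0,0,0,0,1]])

```text
time: 7.88
tool_pos: [0.546, 0.0694, 0.1097]
tool_rot: [0.0, 0.051, 0.999, 0.0]
contact_force: [0.2, 0.3, 0.6]
gripper_width: 1.0
grasp_force: 0.0
```

Emit:
move_arm(rows=[[0,0,0,0,0,0,0.7],[0,0,0,0,0,0,0.6],[0,0,0,0,0,0,0.5],[0,0,0,0,0,0,0.4],[0,0,0,0,0,0,0.3],[0,0,0,0,0,0,0.2],[0,0,0,0,0,0,0],[0,0,0,0,0,0,-1],[0,0,0,0,0,0,-1],[0,0,0,0,0,0,-1]])

```text
time: 8.72
tool_pos: [0.546, 0.0694, 0.11]
tool_rot: [0.0, 0.051, 0.999, -0.0]
contact_force: [-2.4, 0.8, 5.1]
gripper_width: 0.645
grasp_force: 66.1
```

Emit:
move_arm(rows=[[0,0,-0.1,0,0,0,-1],[0,0,-0.1,0,0,0,-1],[0,0,-0.2,0,0,0,-1],[0,0,0,0,0,0,-1],[0,0,0,0,0,0,-1]])

```text
time: 9.13
tool_pos: [0.544, 0.0694, 0.1113]
tool_rot: [-0.002, 0.051, 0.999, -0.0]
contact_force: [-0.6, -0.6, -8.1]
gripper_width: 0.644
grasp_force: 64.8
```

Emit:
move_arm(rows=[[0.1,0,0,0,0,0,-1],[0.1,0,0,0,0,0,-1],[0.1,0,0,0,0,0,-1],[0.1,0,0,0,0,0,-1],[0.1,0,0,0,0,0,-1],[0.1,0,0,0,0,0,-1],[0.1,0,0,0,0,0,-1],[0.1,0,0,0,0,0,-1],[0.1,0,0,0,0,0,-1],[0.1,0,0,0,0,0,-1],[0,0,0,0,0,0,-1]])

```text
time: 10.05
tool_pos: [0.5357, 0.0704, 0.1134]
tool_rot: [0.0, 0.051, 0.999, 0.0]
contact_force: [0.4, -0.1, -10.1]
gripper_width: 0.645
grasp_force: 65.0
```

Emit:
move_arm(rows=[[0.1,0,0,0,0,0,-1],[0.1,0,0,0,0,0,-1],[0.1,0,0,0,0,0,-1],[0.1,0,0,0,0,0,-1],[0.1,0,0,0,0,0,-1],[0.1,0,0,0,0,0,-1],[0.1,0,0,0,0,0,-1],[0.1,0,0,0,0,0,-1],[0,0,0,0,0,0,-1]])

```text
time: 10.8
tool_pos: [0.5276, 0.0713, 0.1133]
tool_rot: [-0.0, 0.051, 0.999, 0.0]
contact_force: [1.1, 1.4, -9.0]
gripper_width: 0.643
grasp_force: 65.0
```

Emit:
move_arm(rows=[[0.1,0,0,0,0,0,-1],[0.1,0,0,0,0,0,-1],[0.1,0,0,0,0,0,-1],[0.1,0,0,0,0,0,-1],[0.1,0,0,0,0,0,-1],[0.1,0,0,0,0,0,-1],[0,0,0,0,0,0,-1]])

```text
time: 11.38
tool_pos: [0.5216, 0.0719, 0.1133]
tool_rot: [-0.0, 0.051, 0.999, 0.0]
contact_force: [1.4, 1.3, -8.9]
gripper_width: 0.64
grasp_force: 65.0
```

Emit:
move_arm(rows=[[0.1,0,0,0,0,0,-1],[0.1,0,0,0,0,0,-1],[0.1,0,0,0,0,0,-1],[0.05,0,0,0,0,0,-1],[0.05,0,0,0,0,0,-1],[0,0,0,0,0,0,-1]])

```text
time: 11.88
tool_pos: [0.5177, 0.0723, 0.1133]
tool_rot: [-0.0, 0.051, 0.999, 0.0]
contact_force: [2.1, 1.2, -8.6]
gripper_width: 0.639
grasp_force: 65.0
```

Emit:
move_arm(rows=[[0.05,0,0,0,0,0,-1],[0.05,0,0,0,0,0,-1],[0.05,0,0,0,0,0,-1],[0,0,0,0,0,0,-1]])

```text
time: 12.22
tool_pos: [0.5163, 0.0724, 0.1133]
tool_rot: [0.0, 0.051, 0.999, 0.0]
contact_force: [2.3, 1.5, -8.9]
gripper_width: 0.645
grasp_force: 65.0
```

Emit:
move_arm(rows=[[0.05,0,0,0,0,0,-1],[0.05,0,0,0,0,0,-1],[0,0,0,0,0,0,-1]])

```text
time: 12.47
tool_pos: [0.5152, 0.0725, 0.1133]
tool_rot: [-0.0, 0.051, 0.999, -0.0]
contact_force: [1.2, 1.0, -8.2]
gripper_width: 0.647
grasp_force: 64.9
```

Emit:
move_arm(rows=[[0.05,0,0,0,0,0,-1],[0.05,0,0,0,0,0,-1],[0,0,0,0,0,0,-1]])

```text
time: 12.72
tool_pos: [0.5143, 0.0726, 0.1133]
tool_rot: [-0.0, 0.051, 0.999, 0.0]
contact_force: [1.9, 1.3, -8.2]
gripper_width: 0.648
grasp_force: 64.9
```

Emit:
move_arm(rows=[[0.05,0,0,0,0,0,-1],[0,0,0,0,0,0,-1]])

```text
time: 12.88
tool_pos: [0.5139, 0.0727, 0.1134]
tool_rot: [0.0, 0.051, 0.999, 0.0]
contact_force: [1.6, 0.2, -8.3]
gripper_width: 0.644
grasp_force: 65.0
```

Emit:
move_arm(rows=[[0.05,0,0,0,0,0,-1],[0,0,0,0,0,0,-1]])

```text
time: 13.05
tool_pos: [0.5137, 0.0727, 0.1134]
tool_rot: [0.001, 0.051, 0.999, 0.0]
contact_force: [4.1, 2.0, -9.2]
gripper_width: 0.648
grasp_force: 65.0
```

Emit:
move_arm(rows=[[0.05,0,0,0,0,0,-1],[0,0,0,0,0,0,-1]])

```text
time: 13.22
tool_pos: [0.5136, 0.0727, 0.1135]
tool_rot: [0.001, 0.051, 0.999, 0.0]
contact_force: [7.2, 0.7, -10.7]
gripper_width: 0.646
grasp_force: 65.2
```

```bash
python3 -c "
from h import *
f=grab('top','t4');w=grab('wrist','w4');g=grab('side','s4')
A=cv2.resize(f['img'][165:245,245:325],(400,400),interpolation=cv2.INTER_CUBIC)
p=proj(w,[.56,.069,.12]).astype(int);print(p)
B=cv2.resize(w['img'],(400,300))
D=cv2.resize(g['img'][180:240,240:320],(400,300),interpolation=cv2.INTER_CUBIC)
C=np.zeros((600,800,3),np.uint8);C[:400,:400]=A;C[:300,400:]=B;C[300:,400:]=D
cv2.imwrite('pics/c4.png',C)"
```

```text
[279 379]
```

View pics/c4.png

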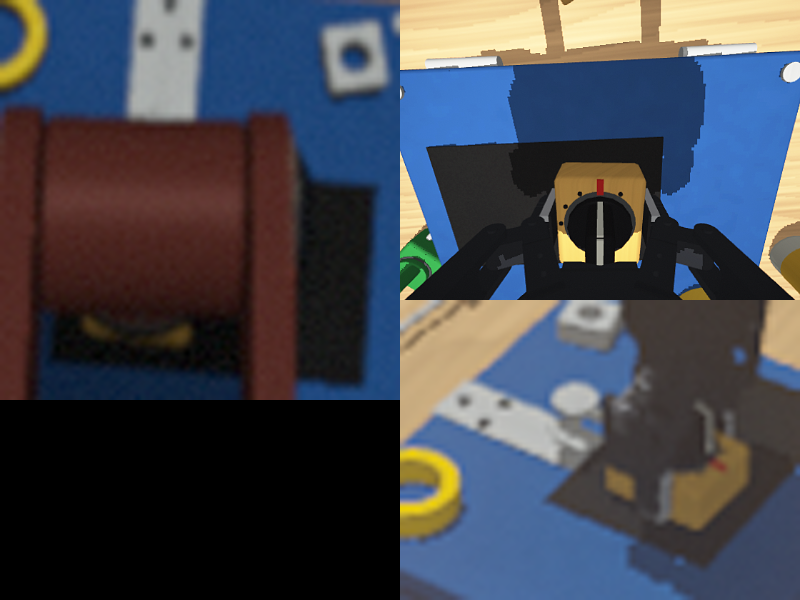

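The shackle is fully open: I pulled 32 mm at about 2 N, and the force then rose to 7 N against the stop. The wrist view shows the dial still at the red mark. Now I push back 29 mm and move sideways.

Emit:
move_arm(rows=[[-0.2,0,0,0,0,0,-1],[-0.2,0,0,0,0,0,-1],[-0.2,0,0,0,0,0,-1],[-0.2,0,0,0,0,0,-1],[-0.2,0,0,0,0,0,-1],[-0.2,0,0,0,0,0,-1],[-0.2,0,0,0,0,0,-1],[-0.2,0,0,0,0,0,-1],[-0.2,0,0,0,0,0,-1],[-0.2,0,0,0,0,0,-1],[-0.2,0,0,0,0,0,-1],[-0.2,0,0,0,0,0,-1],[-0.2,0,0,0,0,0,-1],[-0.2,0,0,0,0,0,-1],[-0.2,0,0,0,0,0,-1],[0,0,0,0,0,0,-1]])

```text
time: 14.7
tool_pos: [0.5429, 0.0696, 0.1131]
tool_rot: [-0.0, 0.051, 0.999, -0.0]
contact_force: [0.3, -0.7, -9.0]
gripper_width: 0.645
grasp_force: 65.4
```

Emit:
move_arm(rows=[[0,-0.1,0,0,0,0,-1],[0,-0.2,0,0,0,0,-1],[0,-0.2,0,0,0,0,-1],[0,-0.2,0,0,0,0,-1],[0,-0.2,0,0,0,0,-1],[0,-0.1,0,0,0,0,-1],[0,0,0,0,0,0,-1]])

```text
time: 15.28
tool_pos: [0.5415, 0.0594, 0.1132]
tool_rot: [-0.0, 0.051, 0.999, -0.0]
contact_force: [-1.1, -0.6, -9.3]
gripper_width: 0.645
grasp_force: 65.4
```

Free; continue.

Emit:
move_arm(rows=[[0,-0.2,0,0,0,0,-1],[0,-0.2,0,0,0,0,-1],[0,-0.2,0,0,0,0,-1],[0,-0.2,0,0,0,0,-1],[0,-0.2,0,0,0,0,-1],[0,0,0,0,0,0,-1]])

```text
time: 15.78
tool_pos: [0.5405, 0.0493, 0.1132]
tool_rot: [-0.0, 0.051, 0.999, -0.0]
contact_force: [0.7, -0.8, -11.1]
gripper_width: 0.649
grasp_force: 65.4
```

Emit:
move_arm(rows=[[0,-0.2,0,0,0,0,-1],[0,-0.3,0,0,0,0,-1],[0,-0.3,0,0,0,0,-1],[0,-0.3,0,0,0,0,-1],[0,-0.3,0,0,0,0,-1],[0,-0.4,0,0,0,0,-1],[0,-0.4,0,0,0,0,-1],[0,-0.4,0,0,0,0,-1],[0,-0.3,0,0,0,0,-1],[0,-0.2,0,0,0,0,-1],[0,0,0,0,0,0,-1]])

```text
time: 16.7
tool_pos: [0.5376, 0.0184, 0.1134]
tool_rot: [0.0, 0.051, 0.999, -0.0]
contact_force: [0.9, 1.2, -8.6]
gripper_width: 0.642
grasp_force: 65.6
```

Emit:
move_arm(rows=[[0,0,-0.3,0,0,0,-1],[0,0,-0.5,0,0,0,-1],[0,0,-0.6,0,0,0,-1],[0,0,-0.6,0,0,0,-1],[0,0,-0.8,0,0,0,-1],[0,0,0,0,0,0,-1]])

```text
time: 17.2
tool_pos: [0.5391, 0.0189, 0.1442]
tool_rot: [0.002, 0.051, 0.999, -0.0]
contact_force: [1.0, -0.7, -7.7]
gripper_width: 0.644
grasp_force: 65.8
```

Emit:
move_arm(rows=[[0,0,-0.8,0,0,0,-1],[0,0,-1.5,0,0,0,-1],[0,0,-1.5,0,0,0,-1],[0,0,-1.5,0,0,0,-1],[0,0,-1.5,0,0,0,-1],[0,0,-1.5,0,0,0,-1],[0,0,-1.5,0,0,0,-1],[0,0,-1,0,0,0,-1],[0,0,-0.5,0,0,0,-1],[0,0,0,0,0,0,-1]])

```text
time: 18.03
tool_pos: [0.5381, 0.0189, 0.2559]
tool_rot: [0.001, 0.051, 0.999, -0.0]
contact_force: [0.8, 0.7, -8.3]
gripper_width: 0.648
grasp_force: 65.7
```

```bash
python3 -c "
from h import *
delta([.485,.380,.25],84)"
```

```text
pos [0.5381 0.0189 0.2559] yaw 84.16 -> shift cm [ 8.96 35.38  0.57] rot deg [0.   0.15 0.16] F [ 0.8  0.7 -8.3] t 18.03
```

Emit:
move_arm(rows=[[0.2,0.7,0,0,0,0,-1],[0.4,1.4,0,0,0,0,-1],[0.6,2,0,0,0,0,-1],[0.6,2,0,0,0,0,-1],[0.6,2,0,0,0,0,-1],[0.6,2,0,0,0,0,-1],[0.6,2,0,0,0,0,-1],[0.6,2,0,0,0,0,-1],[0.6,2,0,0,0,0,-1],[0.6,2,0,0,0,0,-1],[0.6,2,0,0,0,0,-1],[0.6,2,0,0,0,0,-1],[0.6,2,0,0,0,0,-1],[0.6,2,0,0,0,0,-1],[0.6,2,0,0,0,0,-1],[0.6,2,0,0,0,0,-1],[0.6,2,0,0,0,0,-1],[0.5,1.6,0,0,0,0,-1],[0.3,1.1,0,0,0,0,-1],[0.1,0.6,0,0,0,0,-1]])

```text
time: 19.7
tool_pos: [0.4678, 0.3831, 0.2526]
tool_rot: [-0.001, 0.05, 0.999, -0.001]
contact_force: [-0.5, 0.1, -8.4]
gripper_width: 0.643
grasp_force: 65.8
```

Emit:
move_arm(rows=[[0,0,0.5,0,0,0,-1],[0,0,0.5,0,0,0,-1],[0,0,0.3,0,0,0,-1],[0,0,0,0,0,0,-1],[0,0,0,0,0,0,-1],[0,0,0,0,0,0,-1],[0,0,0,0,0,0,-1],[0,0,0,0,0,0,-1]])

```text
time: 20.37
tool_pos: [0.4694, 0.3817, 0.2418]
tool_rot: [0.0, 0.051, 0.999, 0.0]
contact_force: [-0.7, -1.1, -9.1]
gripper_width: 0.645
grasp_force: 65.7
```

```bash
python3 -c "
from h import *
delta([.470,.380,.24],84)
s=manip.state();print(s['joint_vel'].round(3),s['gripper_width'])
g=grab('side','s5');w=grab('wrist','w5')
C=np.hstack([cv2.resize(g['img'][120:400,120:400],(400,400)),cv2.resize(w['img'],(400,400))]);cv2.imwrite('pics/c5.png',C)"
```

```text
pos [0.4694 0.3817 0.2418] yaw 84.14 -> shift cm [-0.08 -0.16  0.18] rot deg [0.03 0.04 0.14] F [-0.7 -1.1 -9.1] t 20.37
[ 0.002  0.001 -0.002  0.001 -0.001  0.001] 0.6448470705049406
```

View pics/c5.png

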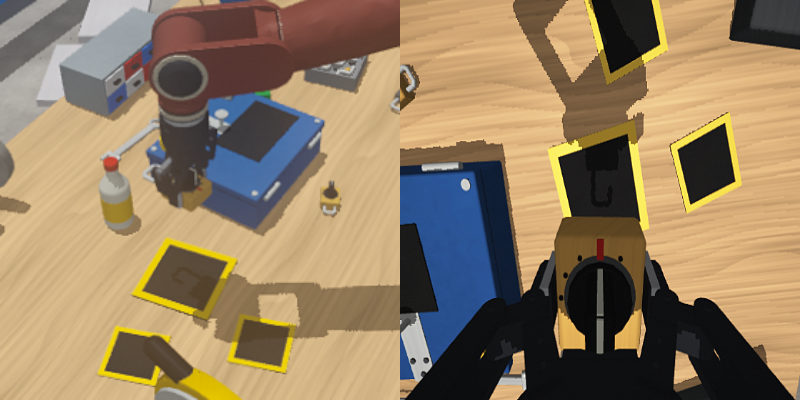

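The lock is held level over the large mat, with its dial on the red mark and its shackle open (the hook's shadow shows on the mat). The box lid is otherwise undisturbed. I hand in.

```bash
python3 -c "
from plant import manip
print(manip.job_done())"
```

```text
the job is handed in; nothing more can be done
None
```

I turned the dial to the red mark, drew the shackle open gently, unhooked the lock from the stud, and handed the job in with the lock held level about 22 cm above the largest mat; the hand-in returned no verdict.

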